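# Lever open the drill-bit case with the screwdriver

### The arm

A 6-joint arm with a two-finger parallel gripper is mounted at the origin on a cart in front of the work surface, level with it; the furniture and walls round the work are solid. World frame = base frame: x ahead of the robot, y to its left, z up, the work surface at z = 0. Lengths are in mm, angles in degrees, forces in N, time in s.
With the tool pointing down it reaches from about 325 to 925 mm from the base axis. Payload 3.1 kg.
Tool frame: the origin (TCP) lies at the very end of the fingers, on their centre line; the grasp point (between the pads) lies grasp_offset behind it (grasp_offset is the distance from the TCP to the grasp point, in mm); z points along the fingers, y is the line along which they close (so a half turn about z gives the same grasp; the last joint's range is limited). The gripper opens to 85 mm and grips with 20 to 120 N. Pads are 22 mm wide; open, the fingers measure 114 mm over their backs; the gripper's body (76 mm by 85 mm) begins 54 mm behind the grasp point. The pads swing forward as they close: fully open they stand 13 mm farther back than shut.
Start: joints at [-75.928, 12.427, 92.441, -0, 75.132, -6.429], TCP at [218.905, -585.423, 231.3] pointing down, gripper open.
Joint ranges: [-157.48, 157.48], [-44.54, 120.13], [17.64, 146.25], [-64.5, 244.5], [7.68, 150.69], [-147.95, 147.95]. Speed limits (degrees/s): [159.86, 159.86, 180, 180, 180, 180].

### API

Orientations are given as [roll, pitch, yaw] about the fixed x, y, z axes, in that order (R = Rz(yaw) Ry(pitch) Rx(roll)).
In Python, from station import * gives the robot as it stands. Calls block until the motion is done:
- goto(position, orientation): joint-space move of the TCP to a pose.
- move_l(position, attitude=None, speed=150): straight line of the TCP; attitude=None keeps the orientation; speed is the mean speed in mm/s.
- move_j(angles): joint-space move.
- grip(opening, squeeze=None): finger opening in mm; squeeze is the grip in N (None keeps the last); returns when the fingers have stopped.
- wait(seconds).
- solve_ik(position, orientation): joint angles nearest the present ones, or None.
- get_obs(): the state.
- get_image(name): name is "side" or "top"; returns the picture (400x640x3 uint8, red, green, blue); there is no depth.
- get_calibration(name): a dict with "fx", "fy", "cx", "cy" (pixels), "D" ([k1, k2, p1, p2, k3] as OpenCV has them; the pictures are not rectified), "R" (3x3) and "t" (3): a world point X has camera coordinates R X + t. Camera axes: x right, y down, z forward; pixel columns grow to the right and rows downward; lengths in mm; the calibration is good to about 2 mm. A picture is of the moment at which its call begins. get_calibration takes no time and is no camera call.
A pose or a line that the arm cannot do raises Unreachable and nothing moves.
- sign_off(): hands the job in; it is judged then, once.
Trained networks look in the newest picture that a camera, given by its name, has taken for a name from the list of things; names that differ only in an ending like _2 or _b are one class to them, and where a whole thing is asked for, a point or a joint stands for the part that bears it (a point fixed in the world has none). Each returns a list of dicts, best first, with "score" (0 to 1); they miss things now and then, are a little off and sometimes report something else, mostly with a low value. They report only what shows in the picture. A call takes as long as a camera call. They do not tell look-alikes from the thing itself.
- spot_in(name, camera): "extent" ([centre column, centre row, width, height] in pixels, round what is visible of it).
- regions_of(name, camera): "region" (400x640 bool, what is visible of it) and "extent" ([centre column, centre row, width, height] in pixels, round what is visible of it).
The state is a dict: "t": time; "joint_pos": joint angles; "qvel": joint speeds; "effort": joint torques, N m; "tcp_pos": TCP position; "ee_rot": TCP orientation; "wrist_force": force on the tool from outside, world axes, zero at the start; "moment": the same for the moment, N m; "grip_width": finger opening in mm; "grip_force": force on a finger pad.
Only numpy, scipy, OpenCV 4.12 (cv2) and the standard library are available. Lean on these libraries where they do the work, as an engineer would, in place of code of your own. Each camera call takes 0.05 s, during which the arm holds its last target. There are 200 camera calls.

### The job

The green lid of the drill-bit case has no handle. Take the screwdriver with the orange handle (not a chisel: prying ruins them, so leave both chisels where they lie), put its blade into the notch in the front of the case under the lid and lever the lid up until it stands at least 45 degrees open; it stays where it is left. Keep the gripper off the lid, then lay the screwdriver down on the worktop, clear of the case.

Things in the scene. Friction and masses are not known exactly. Their poses are not given: they have to be found in the camera images.
- screwdriver: Flat-blade screwdriver, orange handle, 227 mm long, 0.09 kg, lying loose, blade roughly away from the robot; swaps places with the chisels. Origin: on the worktop under its middle; y axis points from blade to handle. Handle: 28 mm thick, 0 to 30 mm high, y = +15 to +114 mm; grasp it across from above near y = +42 mm. Shank 6 mm thick, slopes about 4 degrees down to the blade. Grip firmly.
- driver_tip (a point): End of the screwdriver's flat blade (6 mm wide, 3 mm thick): 114 mm from the origin along the screwdriver's -y, 2.5 mm above the worktop as it lies. Handle-heavy: set down roughly, the tool can rock back on its handle with the blade end 37 mm up, which counts as lying.
- driver_grip (a point): Point inside the screwdriver's handle where to grasp it: at y = +42 mm, 14 mm above the worktop as it lies, 156 mm behind the blade end. A weak grip lets the tool pitch while prying.
- case: Dark steel drill-bit case, fixed: 90 mm deep (its x), 130 mm wide (its y), walls 50 mm high, 4 mm thick, green lid on top. Origin: centre of its underside. Its front looks along its -x, toward the robot; the lid is hinged at the rear top edge. Inside, the bits stay below 22 mm; from there up to the lid is free.
- case_notch (a point): Middle of the prying notch, on the outer face of the case's front wall, 40 mm above the worktop. The notch is an opening 44 mm wide, from 30 mm high up to the lid's underside at 50 mm; a blade goes in along the case's +x.
- case_hinge (a point): Middle of the lid's hinge line: rear top edge of the case, 50 mm above the worktop and 90 mm behind the notch. The hinge runs along the case's y.
- lid_edge (a point): Middle of the lid's front lower edge, 91 mm from the hinge line; moves with the lid.
- lid (a joint): Opening angle of the green lid (91 x 132 x 5 mm, about 0.04 kg), rad: 0 shut, grows as the front edge rises, stop at 1.7. Friction hinge: less than 1 N at the front edge moves it and it stays where it is left.
- wood_chisel: Chisel with a pale wooden handle, 28 x 265 x 30 mm, loose; origin under its middle, y axis toward the handle. Leave alone.
- red_chisel: Chisel with a red handle, 28 x 265 x 30 mm, loose; origin under its middle, y axis toward the handle. Leave alone.
Things that resemble listed ones, but are neither listed nor needed, are in the scene too. Of the things that look like the case, the larger one is meant.

How it is judged (in metres and radians):
On the way:
1. the screwdriver lifts the lid: its blade bears on the lid while the lid is 0.2 rad (11 degrees) or more open (value of joint lid above 0.2 rad and contact force between screwdriver and lid above 0.1 N), for 0.1 s.
At the end, for the whole second after the job is handed in: The lid stands open by at least 0.7 rad (40 degrees); the screwdriver lies still on the worktop (it may rock back on its handle, blade end below 50 mm, grip point below 35 mm), not touching the case or its lid (value of joint lid above 0.7 rad and height (world z) of driver_tip below 0.05 m and height (world z) of driver_grip below 0.035 m and linear speed of screwdriver below 0.03 m/s and contact force between screwdriver and case below 0.05 N).
It fails at once if the gripper or arm touches the lid (more than 1 N) (contact force between any of the fingers, the arm and lid above 1 N).
It fails at once if a chisel is moved by more than 30 mm (distance of any of wood_chisel, red_chisel from where it was at the start of the episode above 0.03 m).
It fails at once if a chisel bears on the lid (contact force between any of wood_chisel, red_chisel and lid above 0.1 N).
It also fails if it takes over 51 s, if anything falls off the work surface, if the arm or the gripper's body presses on something with over 40 N, if the wrist force passes 120 N, or if a joint passes its speed limit or range.

## Working session

There is one attempt and no reset: what is moved stays moved. The work goes in short steps, each a Python script; the robot and the scene stay as the last script left them, time stands still between calls to the robot, and variables do not carry over. Pictures are saved under pics/ and viewed, at most 10 in all, crops included, and the job is handed in when it is done.

```bash
mkdir -p pics; ls
python3 - <<'E'
from station import *
import cv2
for c in("top","side"):
    im=get_image(c); cv2.imwrite(f"pics/{c}0.png",im[:,:,::-1])
    k=get_calibration(c); print(c,k)
    for n in("screwdriver","case","wood_chisel","red_chisel","driver_tip","case_notch"):
        try: print(n,[(round(d["score"],2),[round(float(v)) for v in d["extent"]]) for d in spot_in(n,c)])
        except Exception as e: print(n,e)
o=get_obs(); print({k:o[k] for k in("t","tcp_pos","ee_rot")})
try: print(grasp_offset)
except Exception as e: print(e)
E
```

```text
pics
top {'fx': 406.81317050039814, 'fy': 406.81317050039814, 'cx': 321.6663355684941, 'cy': 195.3976472324074, 'D': array([-0.01656424,  0.        ,  0.        ,  0.        ,  0.        ]), 'R': array([[ 0.0070457 , -0.9995705 , -0.02844588],
       [-0.98371719, -0.00181963, -0.17971413],
       [ 0.17958519,  0.02924891, -0.98330751]]), 't': array([-143.98377528,  601.86623619,  848.946902  ])}
screwdriver [(0.86, [441, 237, 16, 102]), (0.24, [249, 173, 64, 52])]
case [(0.68, [205, 258, 50, 42]), (0.6, [248, 170, 64, 51])]
wood_chisel [(0.58, [395, 222, 23, 109]), (0.54, [441, 239, 14, 93])]
red_chisel [(0.97, [340, 229, 14, 112])]
driver_tip [(0.9, [441, 240, 16, 98]), (0.61, [251, 172, 64, 45])]
case_notch [(0.81, [204, 258, 54, 44])]
side {'fx': 490.0548194566533, 'fy': 490.0548194566533, 'cx': 317.17516935827837, 'cy': 201.81969329476473, 'D': array([-0.14576383,  0.        ,  0.        ,  0.        ,  0.        ]), 'R': array([[-0.98834199, -0.15224445,  0.00132218],
       [-0.10014446,  0.64352853, -0.75884262],
       [ 0.11467871, -0.75012843, -0.6512727 ]]), 't': array([ 593.15039407,  198.46666399, 1134.14100327])}
screwdriver [(0.57, [370, 166, 58, 10])]
case [(0.63, [288, 259, 45, 54]), (0.59, [369, 302, 40, 50])]
wood_chisel [(0.94, [350, 181, 94, 11])]
red_chisel [(0.87, [348, 211, 94, 13])]
driver_tip [(0.72, [384, 164, 36, 8])]
case_notch [(0.96, [372, 300, 40, 52]), (0.88, [289, 258, 50, 58])]
{'t': 0.7, 'tcp_pos': array([ 218.90131614, -585.41123256,  231.31224532]), 'ee_rot': array([ 1.79999439e+02, -1.10916417e-03,  2.04990704e+01])}
18.700000000000003
```

View pics/top0.png

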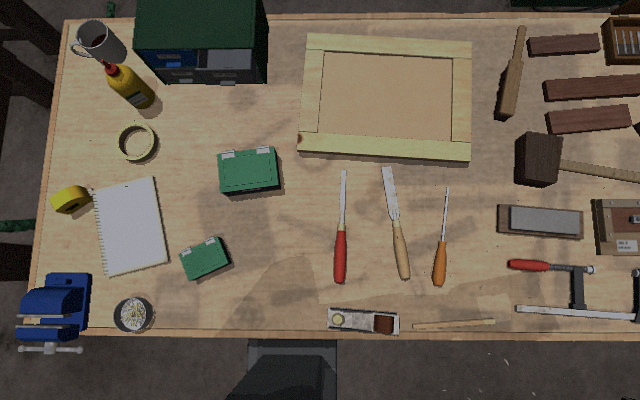

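View pics/side0.png

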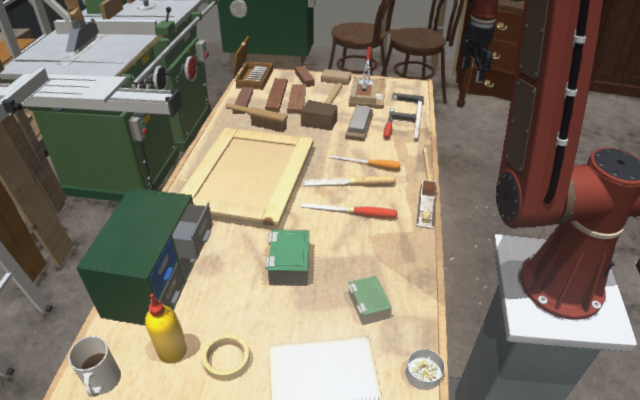

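The top view shows the larger case at about (248,170) and a smaller look-alike at (205,258). The orange screwdriver runs from its blade at (447,187) to its handle end at (438,286). Next I fit silhouette models to both views.

```bash
cat > h.py <<'E'
from station import *
import cv2, numpy as np, itertools
from scipy.optimize import minimize
CAL={c:get_calibration(c) for c in("top","side")}
def proj(P,c):
    k=CAL[c]; K=np.array([[k["fx"],0,k["cx"]],[0,k["fy"],k["cy"]],[0,0,1]])
    return cv2.projectPoints(np.asarray(P,float).reshape(-1,3),cv2.Rodrigues(k["R"])[0],np.array(k["t"],float),K,k["D"])[0][:,0]
def ray(px,c,z):
    k=CAL[c]; K=np.array([[k["fx"],0,k["cx"]],[0,k["fy"],k["cy"]],[0,0,1]])
    u=cv2.undistortPoints(np.array([[px]],float),K,k["D"])[0,0]
    d=k["R"].T@np.array([u[0],u[1],1]); o=-k["R"].T@k["t"]
    return o+d*(z-o[2])/d[2]
def box(x,y,z): return np.array(list(itertools.product(x,y,z)),float)
def cyl(r0,r1,y0,y1,z0,z1):
    a=np.linspace(0,2*np.pi,16,endpoint=False)
    return np.vstack([np.c_[r*np.cos(a),np.full(16,y),z+r*np.sin(a)] for r,y,z in((r0,y0,z0),(r1,y1,z1))])
CASE=[box((-46,46),(-66,66),(0,55))]
DRIVER=[cyl(11,13,20,110,15,15),box((-14,14),(30,100),(2,28)),cyl(3,3,-114,15,3,13)]
def place(P,p):
    c,s=np.cos(p[2]),np.sin(p[2]); return P@np.array([[c,s,0],[-s,c,0],[0,0,1]])+[p[0],p[1],0]
def sil(parts,p,c):
    m=np.zeros((400*4,640*4),np.uint8)
    for P in parts:
        h=cv2.convexHull(proj(place(P,p),c).astype(np.float32))
        cv2.fillConvexPoly(m,np.round((h+.5)*4).astype(np.int32),1)
    return cv2.resize(m.astype(np.float32),(640,400),interpolation=cv2.INTER_AREA)
def fit(parts,masks,p0):
    def cost(q):
        p=[q[0],q[1],q[2]/100]; s=0
        for c,m in masks.items():
            a=sil(parts,p,c); s+=1-np.minimum(a,m).sum()/np.maximum(a,m).sum()
        return s
    q=np.array([p0[0],p0[1],p0[2]*100])
    for st in(20,8,3):
        S=np.vstack([q,q+np.diag([st]*3)]); r=minimize(cost,q,method="Nelder-Mead",options=dict(initial_simplex=S,xatol=.05,fatol=1e-5)); q=r.x
    return np.array([q[0],q[1],q[2]/100]),r.fun
E
python3 - <<'E'
from h import *
near={"case":{"top":(248,170),"side":(289,258)},"screwdriver":{"top":(441,237),"side":(370,164)}}
M={n:{} for n in near}
for c in("top","side"):
    im=get_image(c)
    for n in near:
        r=regions_of(n,c); print(c,n,[(round(d["score"],2),np.round(d["extent"])) for d in r])
        r=[d for d in r if np.hypot(*(np.array(d["extent"][:2])-near[n][c]))<15]
        if r: M[n][c]=r[0]["region"].astype(float)
a,b=ray((440,286),"top",15),ray((447,187),"top",2.5); print("driver ends",a,b,np.linalg.norm(a-b))
a=ray((440,286),"top",15);d=a-b
cc=ray((249,165),"top",55); print("case top",cc)
V=[]
for n,parts,p0 in(("case",CASE,(cc[0],cc[1],0.)),("screwdriver",DRIVER,((a+b)[0]/2,(a+b)[1]/2,np.arctan2(-d[0],d[1])))):
    for cs in (["top","side"],["top"],["side"]):
        mm={c:M[n][c] for c in cs if c in M[n]}
        if mm:
            p,f=fit(parts,mm,p0); print(n,cs,p[:2],np.degrees(p[2]),f/len(mm))
            if cs==["top","side"]:V.append((parts,p))
out=[]
for c,(x,y,w,h) in(("top",(190,125,280,180)),("side",(230,140,200,160))):
    im=get_image(c)[:,:,::-1].copy(); im=cv2.resize(im[y:y+h,x:x+w],None,fx=2.5 if c=="top" else 3,fy=2.5 if c=="top" else 3,interpolation=cv2.INTER_CUBIC);f=im.shape[1]/w
    for parts,p in V:
        for P in parts:
            cv2.polylines(im,[np.int32((cv2.convexHull(np.float32(proj(place(P,p),c)))+.5-[x,y])*f)],True,(255,0,255),1)
    cv2.imwrite(f"pics/fit_{c}.png",im)
E
```

```text
top case [(0.89, array([248., 171.,  62.,  53.])), (0.69, array([205., 258.,  55.,  44.])), (0.36, array([248., 172.,  61.,  44.]))]
top screwdriver [(0.7, array([441., 249.,  12.,  74.]))]
side case [(0.83, array([290., 259.,  44.,  57.])), (0.6, array([371., 303.,  39.,  49.]))]
side screwdriver [(0.73, array([379., 166.,  36.,   9.]))]
driver ends [ 406.65168629 -402.76807287   15.        ] [ 632.08229172 -432.11972331    2.5       ] 227.67680437335363
case top [671.3670738   22.93105056  55.        ]
case ['top', 'side'] [664.84939924  29.35907914] 8.160433663786366 0.05437864904986833
case ['top'] [664.62733849  28.88905147] 7.6092071714984595 0.04405916971528556
case ['side'] [664.76406785  29.46120074] 8.148126681506314 0.06360578632174796
screwdriver ['top', 'side'] [ 518.1568003  -413.84287794] 80.5762243729727 0.3915727314342822
screwdriver ['top'] [ 517.88535478 -414.81599375] 81.39033288608063 0.3559563360227812
screwdriver ['side'] [ 520.09653231 -405.85463563] 85.30755415610822 0.42137660884163397
```

View pics/fit_top.png

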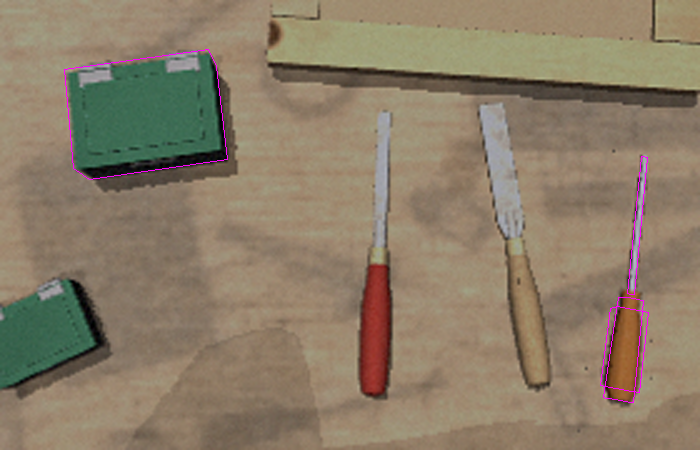

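View pics/fit_side.png

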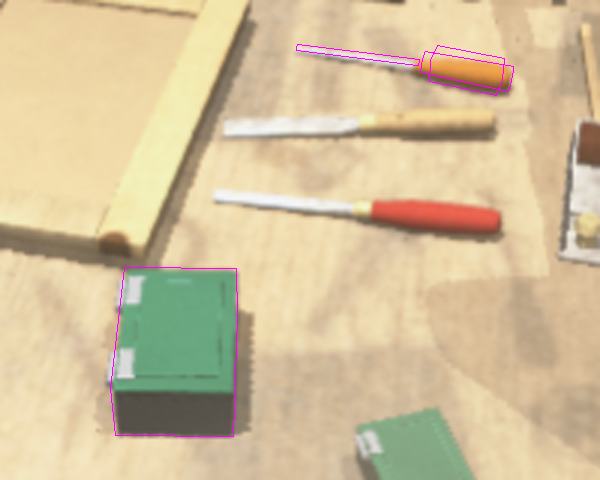

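The overlays match both views. The case sits at (665, 29) with yaw 8°. The driver is at (518.5, -415.5) with its blade heading about -8°, and the 227 mm length checks out. Next is the grasp.

```bash
cat >> h.py <<'E'
CP=np.array([664.8,29.3]); CY=8.0
U=np.array([np.cos(np.radians(CY)),np.sin(np.radians(CY))]); NOTCH=CP-45*U
E
python3 - <<'E'
from h import *
a=np.radians(82.); g=np.array([518.5,-415.5])+42*np.array([-np.sin(a),np.cos(a)])
O=[180,0,-8]
print(g,NOTCH,ray((230,262),"top",35),ray((225,240),"top",35))
goto([*g,150],O); grip(60,40); move_l([*g,2],speed=120); print(get_obs()["wrist_force"])
grip(0,110); o=get_obs(); print(o["grip_width"],o["grip_force"],o["tcp_pos"],o["wrist_force"])
move_l([*g,150],speed=150); o=get_obs(); print(o["t"],o["grip_width"],o["grip_force"],o["wrist_force"],o["moment"])
# hover in front of the notch, tip ~60 mm short and above
h=NOTCH-60*U-156*U; q=solve_ik([*h,140],[180,0,CY]); print(q)
goto([*h,140],[180,0,CY])
for c in("top","side"):
    im=get_image(c); e=[*get_obs()["tcp_pos"][:2]+156*U,get_obs()["tcp_pos"][2]+.5]; p=proj([e],c)[0]; print(c,p,[(round(d["score"],2),np.round(d["extent"])) for d in spot_in("screwdriver",c)])
    x,y=int(p[0])-60,int(p[1])-60; x0,y0=max(x,0),max(y,0)
    im=cv2.resize(im[y0:y0+120,x0:x0+130],None,fx=4,fy=4,interpolation=cv2.INTER_CUBIC)[:,:,::-1].copy()
    print("crop origin",x0,y0); 
    cv2.imwrite(f"pics/hov_{c}.png",im)
np.hstack
a,b=cv2.imread("pics/hov_top.png"),cv2.imread("pics/hov_side.png"); cv2.imwrite("pics/hov.png",cv2.resize(np.hstack([a,b]),None,fx=.75,fy=.75)); print(get_obs()["t"])
E
```

```text
[ 476.90874111 -409.65472976] [620.23793691  23.03721046] [455.65387764  60.894389    35.        ] [504.06785484  74.42436171  35.        ]
[ 0.63038655 -0.82220797  0.22938409]
19.52100999541278 106.84400460217148 [ 477.37277374 -410.27183529    3.1598624 ] [-0.80791687 -0.03633153  5.66926383]
5.675 19.5631910231634 107.03908247407526 [-0.59634302  0.56167826 -1.35445384] [ 0.03320586 -0.01216546  0.04604841]
[-1.09086453e+01 -9.49200563e+00  1.25312414e+02 -2.54444375e-14
  6.41795914e+01  7.10913547e+01]
top [242.59058851 207.32106073] [(0.97, array([255., 269.,  12., 114.])), (0.53, array([395., 222.,  24., 108.]))]
crop origin 182 147
side [333.34313322 221.60832877] [(0.59, array([407., 223.,  52.,  12.]))]
crop origin 273 161
7.3917
```

View pics/hov.png

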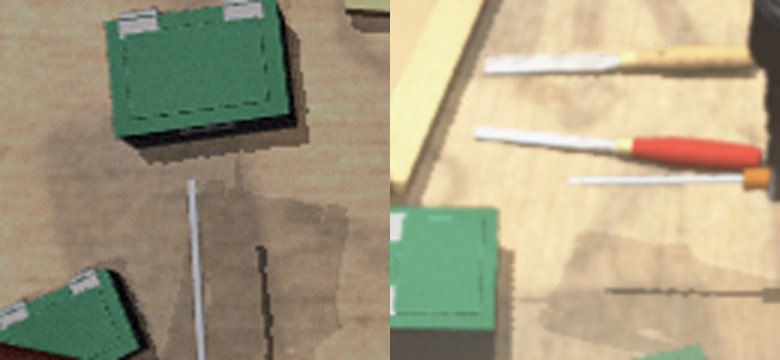

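The top crop shows the blade tip at about (246, 207.3) and the side crop at about (333, 221.3). I'll triangulate it against the tool pose.

Run:
```python
from h import *
from scipy.optimize import least_squares
def tri(a,b,x0): return least_squares(lambda X:np.r_[proj([X],"top")[0]-a,proj([X],"side")[0]-b],x0)
o=get_obs();e=np.array([*o["tcp_pos"][:2]+156*U,o["tcp_pos"][2]+.5])
# refine tip in pixels: bright shank; intensity profile along the shank line
for c in("top","side"):
    g=get_image(c).astype(float)
    p=proj([e],c)[0].astype(int); sub=g[p[1]-8:p[1]+9,p[0]-8:p[0]+9]; print(c,p); print(sub.mean(2).astype(int)if 0 else (sub[:,:,2]).astype(int))
r=tri((246,207.3),(333,221.3),e); print(e,r.x,r.fun)
```

```text
top [242 207]
[[ 63  63  64  63  65  67  65  65  59  63  65  72  73  68 107 119  75]
 [ 68  68  58  66  70  69  70  69  71 107 115 115 115 111 114 116 112]
 [111 112  77  62 108 114 116 112 115 112 113 109 109 111 114 111 112]
 [107 108 109 109 113 112 115 109 102 112 110 110 110 110 111 110 113]
 [106 107 101 108 109 106 110 104 109 107 106 106 111 108 106 111 109]
 [105 104 101 103 105 102 106 109 109 106 102 111 110 106 109 105 100]
 [110 106 104 106 105 109 105 106 108 105 105 106 110 109 112 108 105]
 [111 110 103 105 107 108 109 104 107 106 108 108 118 114 118 111 108]
 [110 105 106 108 106 112 108 106 105 108 128 158 165 118 105 113 113]
 [106 105 104 108 107 111 108 111 109 106 134 177 183 124 105 110 107]
 [111 107 106 112 112 110 106 108 107 103 126 177 182 147 114 105  95]
 [110 105 108 114 111 107 105 102  99 100 128 171 174 142 113 102  93]
 [104 102 105 105 103  98  97  97  95  95 120 168 174 134 106  85  85]
 [103 101  98 103  95  98  93  93  99  91  78 164 187 111  92  85  86]
 [108 105 102 105 101 102 102  98 106 103  83 173 185 117  83  86  88]
 [106 114 108 107 105
[... 776 characters left out ...]
 [183 182 180 180 182 183 183 184 188 191 189 182 183 199 202 200 202]
 [183 182 180 180 185 185 183 181 178 177 176 169 166 172 178 181 180]
 [182 181 178 180 184 183 182 184 184 184 182 176 176 181 187 191 186]
 [180 178 175 180 184 184 182 183 184 183 181 178 178 181 189 192 186]
 [179 175 173 181 186 186 186 185 182 179 179 178 178 182 190 192 186]
 [178 172 172 180 186 186 186 184 180 176 176 178 181 185 191 191 184]
 [175 171 173 180 183 181 182 182 180 176 175 176 179 185 189 188 183]
 [174 171 174 180 180 179 179 181 182 180 175 173 178 183 186 185 180]]
[561.41383369  13.94523519 140.70833316] [562.80702862   8.03697262 136.16692724] [ 0.00252091 -0.08027595  0.08780282  0.02050103]
```

```bash
cat >> h.py <<'E'
YAW=CY+2.0; O=[180,0,YAW]
def tip(s,z,v=None):
    p=[*(NOTCH+(s-157)*U),z+3.5]
    if v: move_l(p,O,speed=v)
    else: goto(p,O)
def rep(m):
    o=get_obs(); print(m,round(o["t"],2),np.round(o["tcp_pos"],1),np.round(o["wrist_force"],1),round(o["grip_width"],1),round(o["grip_force"]))
E
python3 - <<'E'
from h import *
tip(-50,100); tip(-50,40,100); rep("low")
T=[]
for c in("top","side"):
    im=get_image(c); p=proj([[*(NOTCH-50*U),40]],c)[0]; x,y=np.int32(p)-50
    T.append(cv2.resize(im[y:y+100,x:x+100],None,fx=3.9,fy=3.9,interpolation=cv2.INTER_CUBIC)[:,:,::-1])
    cv2.circle(T[-1],(int(50*3.9),int(50*3.9)),1,(255,0,255),1) if 0 else None
cv2.imwrite("pics/low.png",np.hstack(T))
E
```

```text
low 8.52 [416.1  -5.9  44.3] [ 0.6  0.3 -0.1] 19.9 107
```

View pics/low.png

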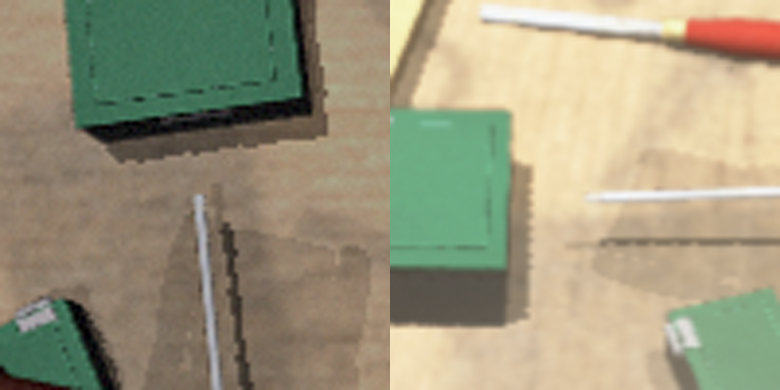

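The tip shows within about 1 px of its predicted spot in both views, in front of the middle of the notch. Now insert and lever.

Run:
```python
from h import *
for s in(-10,10,30):
    tip(s,40,60); rep(f"s{s}")
    if np.linalg.norm(get_obs()["wrist_force"])>15: print("stop"); raise SystemExit
for th in range(0,69,4):
    a=np.radians(th); tip(90-60*np.cos(a),49+60*np.sin(a),70)
    if th%12==0: rep(th)
    if np.linalg.norm(get_obs()["wrist_force"])>25: print("stop",th); break
rep("up")
T=[]
for c in("top","side"):
    im=get_image(c); p=proj([[*(NOTCH+20*U),80]],c)[0]; x,y=np.int32(p)-50
    T.append(cv2.resize(im[y:y+100,x:x+100],None,fx=3.9,fy=3.9,interpolation=cv2.INTER_CUBIC)[:,:,::-1])
cv2.imwrite("pics/up.png",np.hstack(T))
```

```text
s-10 9.43 [ 4.544e+02 -1.000e-01  4.320e+01] [-1.1 -0.8 -1.7] 19.4 107
s10 9.92 [475.    2.6  43.6] [-0.2 -0.9 -0.8] 19.6 107
s30 10.4 [494.8   5.4  43.5] [ 0.2 -0.2 -1.4] 19.9 107
0 10.68 [494.7   5.3  53.1] [ 0.1  0.4 -1.4] 19.6 107
12 11.43 [496.1   5.5  65.3] [ 0.3 -0.7 -1.6] 19.3 107
24 12.18 [500.1   6.1  77.3] [ 0.6  0.5 -1.2] 19.5 107
36 12.93 [506.4   7.   88.2] [-0.5 -0.1 -1.5] 19.4 107
48 13.68 [514.7   8.1  97.4] [-0.5  0.8 -2.6] 19.8 107
60 14.43 [524.7   9.6 104.7] [ 0.5 -0.9 -1.5] 19.7 107
up 14.93 [532.2  10.6 108.4] [-0.7 -0.1 -1.7] 19.7 107
```

View pics/up.png

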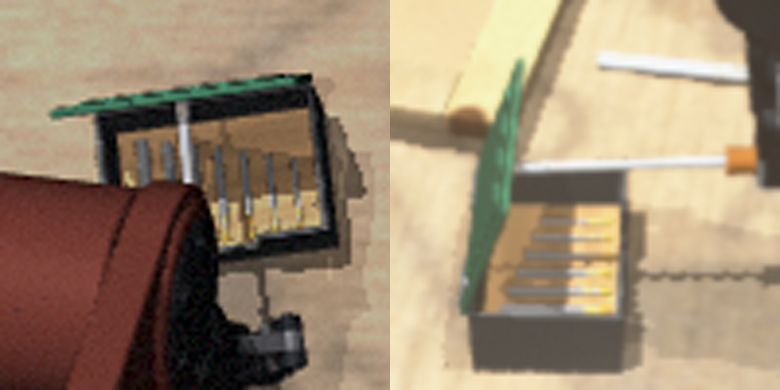

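Both views show the blade against the inside of the lid, which stands about 65° open. Now withdraw and lay the tool down.

Run:
```python
from h import *
tip(-70,101,120); rep("out")
P=[405,-60]; A=[180,0,-6]
goto([*P,100],A); move_l([*P,15],speed=100); rep("15")
for z in np.arange(13,2.9,-1.):
    move_l([*P,z],speed=20); f=get_obs()["wrist_force"][2]
    if f>5: break
rep("down"); grip(30); wait(.3); grip(60); rep("open")
move_l([*P,150],speed=120); wait(.5); goto([330,-250,250],A); rep("clear")
T=[]
for c in("top","side"):
    im=get_image(c); p=proj([[540,-20,0]],c)[0]; x,y=np.int32(p)-80
    T.append(cv2.resize(im[y:y+160,x:x+160],None,fx=2.45,fy=2.45,interpolation=cv2.INTER_CUBIC)[:,:,::-1])
cv2.imwrite("pics/end.png",np.hstack(T))
```

```text
out 16.32 [396.3  -8.7 104.9] [ 0.3  0.5 -0.4] 19.7 107
15 17.65 [405.6 -60.   15.5] [-0.5 -0.1 -1.5] 19.7 107
down 20.4 [405.2 -60.1   3.2] [-0.6  0.4  2. ] 19.0 108
open 21.37 [405. -60.   3.] [0.2 0.1 0.4] 59.8 0
clear 24.15 [ 329.9 -249.1  249.2] [-0.6 -0.6 -0.2] 59.9 0
```

View pics/end.png

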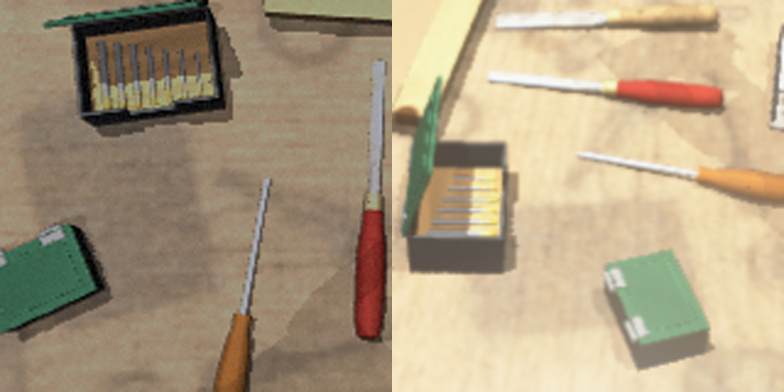

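The lid stands open, the driver lies flat and clear of the case, and the chisels have not moved. I'm handing the job in.

```bash
python3 -c "
from station import *
print(sign_off())"
```

```text
the job is handed in; nothing more can be done
None
```

I levered the lid open to about 65° by eye with the orange screwdriver, laid the driver on the worktop clear of the case, left both chisels where they lay, and handed the job in; the sign-off returned no verdict.

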